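# Open the annealer's latched guard gate

## Task

Open the barred guard gate of the bench annealer so the glass can be unloaded: take the latch bar by its red thumb plate, lift the bar out of its yellow catch and swing the gate wide open, at least 70 degrees. Feel your way with the bar, which must never bear hard (15 N) against the catch, whether against its front lip or its overhanging hood; do not fling the gate. Finally let go with the bar lowered back to level, and leave all the glass and tools where they are.

Things in the scene. Friction and masses are not known exactly. Their poses are not given: they have to be found in the camera images.
- annealer: bench annealer (kiln box), 300 wide, 172 high (flat top), front to the robot. Origin on the table under the middle of the gate's plane; x points into the kiln, y left along the front. Hinge line of its barred gate: upright at x 0, y +125; the gate is 240 wide, 12 thick, from z 30 to z 190. A black controller, 150 high, stands on its left side, 75 behind the gate's plane
- catch_post: dark post 26 x 30 x 245 right of the gate, origin under its foot. On its front a yellow rubber-faced catch, 14 wide: an upright lip 5 in front of the bar's end and a hood above, 20 between lip top and hood. Its height is adjustable and NOT measured: lip top between z 174 and 208. Raised over the lip the bar is free to swing out; it meets the hood 3 to 5 higher. The rubber yields 1 to 2 at 15 N
- gate (a joint): gate angle, rad: 0 shut, grows as it swings out toward the robot side (free end moves toward -x of the annealer, then to the left; clockwise seen from above), stop at 1.55; stays where it is left (light friction). A caught bar lets it move only about 0.02
- gate_hinge (a point): point on the gate's upright hinge line, at z 175 (the height of the latch pivot)
- latch: gravity latch bar of brass on the gate's front, 8 thick, 14 tall, about 200 g, underside at z 168 when level. Origin at its pivot, 40 from the hinge line along the gate, 16 in front of the gate's plane, z 175; x is the gate's normal (into the kiln), the bar runs along -y, 236 long, its end in the catch. It turns only upward (to 0.35 rad) and falls back by weight, level, on its stop on the gate
- thumb_plate (a point): middle of the grip of the red thumb plate standing up from the bar: 10 thick (along the gate's normal), 30 wide (along the bar), top edge 20 above this point. The point is 145 from the pivot along the bar and 49 above it: z 224, 34 above the top of the gate. The bar's end rises half as much again as the plate
- swan_green: green glass swan, 48 across, 70 high, stands inside the annealer (leave alone); origin under its foot
- weight_blue: blue glass paperweight, 68 across, 66 high, inside the annealer (leave alone); origin under its foot
- weight_amber: amber glass paperweight, 68 across, 66 high, on the table left of the annealer's front (leave alone); origin under its foot
- swan_white: white glass swan, 48 across, 70 high, on the table right of the catch post (leave alone); origin under its foot
- swan_lime: lime glass swan, 48 across, 70 high, on the table at the right (leave alone); origin under its foot
- weight_red: red glass paperweight, 68 across, 66 high, on the table at the right (leave alone); origin under its foot
- jacks: steel glassblower's jacks (long tongs), 280 long, 70 wide, 14 high, lying at the left (leave alone); origin near the middle

How it is judged (in metres and radians):
On the way:
1. the bar is out of its catch and the gate has begun to swing (value of joint gate above 0.2 rad), for 0.1 s.
At the end, for the whole second after the job is handed in: the gate stands open at 1.22 rad (70 degrees) or more, at rest, with the latch bar back level on its stop (within 0.03 rad) (value of joint gate above 1.22 rad and angle between latch's own z axis and vertical below 0.03 rad and angular speed of latch below 0.1 rad/s and velocity of joint gate between -0.05 and 0.05 rad/s); the robot touches nothing.
It fails at once if the latch bar bears on the catch (lip or hood) with more than 15 N (contact force between latch and catch_post above 15 N).
It fails at once if the gate is flung: it swings faster than 1.5 rad/s (velocity of joint gate above 1.5 rad/s or velocity of joint gate below -1.5 rad/s).
It fails at once if a glass piece or the jacks is shifted by more than 20 mm (distance of any of swan_green, weight_blue, weight_amber, swan_white, swan_lime, weight_red, jacks from where it was at the start of the episode above 0.02 m).
It also fails if it takes over 48 s, if anything falls off the work surface, if the arm or the gripper's body presses on something with over 40 N, if the wrist force passes 120 N, or if a joint passes its speed limit or range.

## Robot

A 6-joint arm with a two-finger parallel gripper is mounted at the origin on the work surface. World frame = base frame: x ahead of the robot, y to its left, z up, the work surface at z = 0. Lengths are in mm, angles in rad, forces in N, time in s.
With the tool pointing down it reaches from about 275 to 750 mm from the base axis. Payload 10.2 kg.
Tool frame: the origin (TCP) lies at the very end of the fingers, on their centre line; the grasp point (between the pads) lies 19 mm behind it; z points along the fingers, y is the line along which they close (so a half turn about z gives the same grasp; the last joint's range is limited). The gripper opens to 85 mm and grips with 20 to 120 N. Pads are 22 mm wide; open, the fingers measure 114 mm over their backs; the gripper's body (76 mm by 85 mm) begins 54 mm behind the grasp point. The pads swing forward as they close: fully open they stand 13 mm farther back than shut.
Start: joints at [-1.361, 0.313, 1.498, -0, 1.331, -0.223], TCP at [220.181, -476.604, 231.294] pointing down, gripper open.
Joint ranges: [-2.94, 2.94], [-0.97, 2.17], [0.19, 2.56], [-1.23, 4.37], [0.02, 3.11], [-2.88, 2.88]. Speed limits (rad/s): [2.39, 2.39, 3.01, 3.14, 3.14, 3.14].

## Interface

Orientations are given as a unit quaternion [w, x, y, z].
In Python, from rig import * gives the robot as it stands. The module is installed in compiled form; this text tells all that it offers.
- The arm moves only by the shell command python3 -m crank 'ROWS' [FORCE]. ROWS is JSON, a list that holds one entry, the list of rows, each a list of 7 numbers: the shift along the tool's x, y, z in units of 25 mm (1.0 is 25 mm), then the turn, a rotation vector about the tool's x, y, z in units of 8 degrees (1.0 is 8 degrees), then the finger opening in mm, from 0 to 85.4. A call has exactly 8 rows; each row shifts and turns the commanded pose from where the row before left it, along the tool's axes as they then stand; what a row does not reach is not made up. A row lasts 1/10 s, in which the tool goes at most 50 mm and 8.59 degrees, less where a joint would pass 70% of its speed; a pose out of reach is approached as far as the arm can. A call is refused whole if a number of a shift passes 1 or a number of a turn 1, either way. A call with a gripper value outside its range is refused whole. The fingers move at their own pace and stop on an object; FORCE is the grip in N (left out, the last holds). Time passes only in rows, so rows that do not move let the fingers close, or fill a call up. It gives the time, the measured TCP pose, the force, the opening and the grip force at its end, in the units of the state.
- sense(): the state, without advancing time (a new reading comes with each control period).
- capture(name): name is "scene" or "top"; returns the picture (400x640x3 uint8, blue, green, red); there is no depth.
- camera_model(name): a dict with "fx", "fy", "cx", "cy" (pixels), "k1" (the pictures are not rectified: a ray, as slopes to the right and down, at radius r is drawn at 1 + k1 r^2 times it, then the intrinsics apply), "world_from_camera" (4x4, takes a point from camera to world coordinates). Camera axes: x right, y up, looking along -z (the intrinsics and any distortion apply to the point x, -y, -z); pixel columns grow to the right and rows downward; lengths in mm; the calibration is good to about 2 mm. A picture is of the moment at which its call begins. camera_model takes no time and is no camera call.
- finish_job(): hands the job in; it is judged then, once.
The state is a dict: "time_s": time; "joints": joint angles; "dq": joint speeds; "tau": joint torques, N m; "eef_pos": TCP position; "ee_rot": TCP orientation; "force": force on the tool from outside, world axes, zero at the start; "wrist_torque": the same for the moment, N m; "grip_width": opening from 0.0 (shut) to 1.0 (fully open); "grip_force": force on a finger pad.
Only numpy, scipy, OpenCV 4.12 (cv2) and the standard library are available. Lean on these libraries where they do the work, as an engineer would, in place of code of your own. Each camera call takes 0.05 s, during which the arm holds its last target. There are 200 camera calls.

## Working session

There is one attempt and no reset: what is moved stays moved. The work goes in short steps, Python scripts to look and compute and a shell command to move; the robot and the scene stay as the last step left them, time stands still between calls to the robot, and variables do not carry over. Pictures are saved under pics/ and viewed, at most 10 in all, crops included, and the job is handed in when it is done.

```bash
mkdir -p pics; python3 - <<'E'
from rig import *
import cv2,numpy as np
s=sense();print(s)
for n in("scene","top"):
    cv2.imwrite(f"pics/{n}0.png",capture(n)); m=camera_model(n);print(n,{k:(np.round(v,3).tolist()) for k,v in m.items()})
E
```

```text
{'time_s': 0.0, 'joints': array([-1.36139849e+00,  3.13493542e-01,  1.49840414e+00, -9.57088504e-07,
        1.33103774e+00, -2.23429855e-01]), 'dq': array([ 0.0011901 , -0.00042281,  0.00066201, -0.00072382,  0.00151637,
       -0.00081827]), 'tau': array([ 1.94663458e-03, -4.12263536e+01, -2.59735286e+01, -1.12710138e-04,
        4.21017015e-03,  2.07116517e-05]), 'eef_pos': array([ 220.12632468, -476.34454574,  230.72520819]), 'ee_rot': array([-6.71370100e-04,  9.76673533e-01,  2.14728570e-01,  4.24562653e-06]), 'force': array([-0.41169251, -0.26476342, -0.58967928]), 'wrist_torque': array([ 0.02919526,  0.01900033, -0.01840406]), 'grip_force': 0.0, 'grip_width': 1.003195090771336}
scene {'fx': 474.821, 'fy': 474.821, 'cx': 312.56, 'cy': 200.323, 'k1': -0.035, 'world_from_camera': [[0.771, 0.581, -0.262, 156.592], [-0.637, 0.709, -0.301, -410.59], [0.01, 0.399, 0.917, 1510.253], [0.0, 0.0, 0.0, 1.0]]}
top {'fx': 411.192, 'fy': 411.192, 'cx': 316.997, 'cy': 198.691, 'k1': -0.068, 'world_from_camera': [[-0.024, 0.98, -0.197, 315.652], [-1.0, -0.024, 0.002, 29.279], [-0.003, 0.197, 0.98, 1370.418], [0.0, 0.0, 0.0, 1.0]]}
```

View pics/scene0.png

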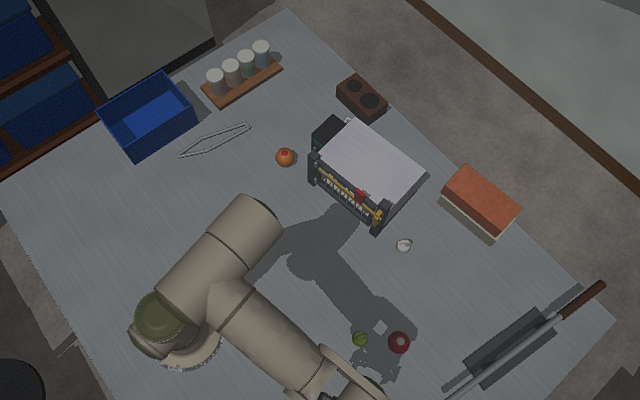

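View pics/top0.png

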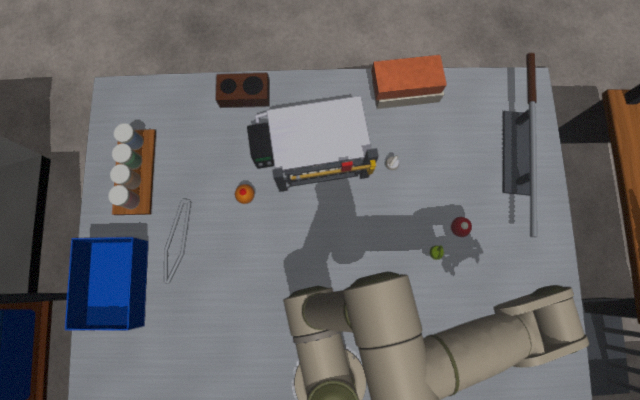

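The kiln is at scene (370,165) and top (320,135). The red plate is at about scene (360,196) and top (347,165), the yellow catch at top (373,165), and the hinge post at top (281,180). I'll take enlarged crops and triangulate by colour.

```bash
cat > h.py <<'E'
import numpy as np,cv2
from rig import *
def ray(n,u,v):
    m=camera_model(n);d=np.array([(u-m['cx'])/m['fx'],(v-m['cy'])/m['fy']])
    p=d.copy()
    for _ in range(20): p=d/(1+m['k1']*(p@p))
    T=np.array(m['world_from_camera']);r=T[:3,:3]@np.array([p[0],-p[1],-1]);return T[:3,3],r/np.linalg.norm(r)
def plane(n,u,v,z):
    o,r=ray(n,u,v);return o+r*(z-o[2])/r[2]
def tri(a,b):
    (o1,r1),(o2,r2)=ray('scene',*a),ray('top',*b)
    s=np.linalg.lstsq(np.stack([r1,-r2],1),o2-o1,rcond=None)[0]
    p,q=o1+s[0]*r1,o2+s[1]*r2;return (p+q)/2,np.linalg.norm(p-q)
def proj(n,P):
    m=camera_model(n);T=np.array(m['world_from_camera']);c=T[:3,:3].T@(np.array(P)-T[:3,3])
    p=np.array([c[0],-c[1]])/-c[2];p=p*(1+m['k1']*(p@p));return p*m['fx']+[m['cx'],m['cy']]
E
python3 - <<'E'
from h import *
a=cv2.imread('pics/scene0.png')[110:250,290:440];b=cv2.imread('pics/top0.png')[85:205,235:405]
cv2.imwrite('pics/c.png',np.hstack([cv2.resize(a,None,fx=2.67,fy=4/1.5,interpolation=2)[:373,:400],cv2.resize(b,None,fx=2.35,fy=2.35,interpolation=2)[:282,:400] if 0 else cv2.copyMakeBorder(cv2.resize(b,None,fx=2.35,fy=2.35,interpolation=2)[:282,:400],0,91,0,0,0)]))
for n,(x0,y0,x1,y1) in (('scene',(300,110,440,250)),('top',(240,85,400,205))):
    im=cv2.imread(f'pics/{n}0.png');h=cv2.cvtColor(im,cv2.COLOR_BGR2HSV)
    for c,lo,hi in(('red',(0,150,80),(6,255,255)),('red2',(174,150,80),(180,255,255)),('yel',(18,120,90),(35,255,255))):
        m=cv2.inRange(h,lo,hi);k=np.zeros_like(m);k[y0:y1,x0:x1]=m[y0:y1,x0:x1]
        N,_,st,ce=cv2.connectedComponentsWithStats(k)
        for i in range(1,N):
            if st[i,4]>5: print(n,c,st[i],ce[i].round(1))
E
```

```text
scene red [356 188   9   8  26] [359.9 191.6]
scene yel [318 168   4   3   9] [319.6 168.9]
scene yel [325 173  29  25  75] [339.  184.7]
scene yel [362 204  21  16  93] [374.1 212.3]
top red [342 162  11   9  46] [346.9 164.8]
top red [240 189   6   6  31] [242.5 191.5]
top red2 [342 164   5   4   8] [344.4 165.6]
top yel [352 160  24  14 133] [366.6 166.3]
top yel [300 169  41   9 125] [320.3 173.4]
top yel [292 176   4   4  12] [293.3 177.3]
```

View pics/c.png

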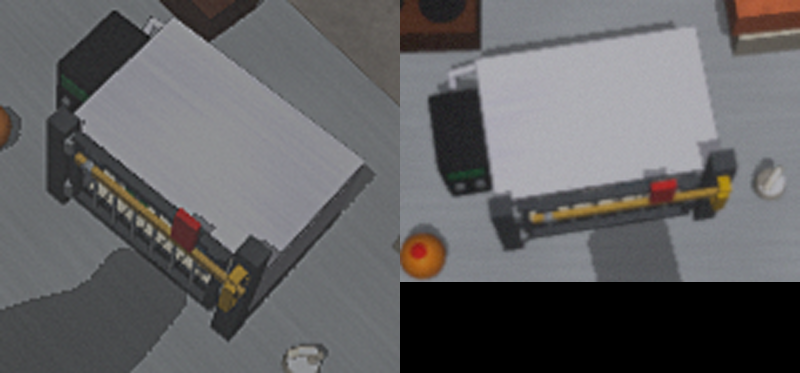

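The crops show the red plate at scene (360,196) and top (347,166). The brass bar runs from top (292,177) to (370,165), where it meets the yellow catch. The roof is a clear white quad, so I can take the yaw from it.

```bash
python3 - <<'E'
from h import *
cents={}
for n,(x0,y0,x1,y1) in (('scene',(300,105,440,250)),('top',(250,85,400,205))):
    im=cv2.imread(f'pics/{n}0.png').astype(int);b,g,r=im[...,0],im[...,1],im[...,2]
    k=np.zeros(b.shape,np.uint8);k[y0:y1,x0:x1]=1
    red=((r>70)&(r>2.2*g)&(r>2.2*b)).astype(np.uint8)*k
    N,_,st,ce=cv2.connectedComponentsWithStats(red);i=1+st[1:,4].argmax()
    print(n,st[i],ce[i]);cents[n]=ce[i]
    ys,xs=np.nonzero(_==i);print(cv2.minAreaRect(np.stack([xs,ys],1).astype(np.float32)),cv2.boxPoints(cv2.minAreaRect(np.stack([xs,ys],1).astype(np.float32))).round(1).tolist())
    w=((im.min(2)>(150 if n=='scene' else 150))).astype(np.uint8)*k
    w=cv2.morphologyEx(w,cv2.MORPH_OPEN,np.ones((5,5)))
    cs=max(cv2.findContours(w,0,2)[0],key=cv2.contourArea);
    q=cv2.approxPolyDP(cv2.convexHull(cs),6,True)[:,0];print(cv2.contourArea(cs),q.tolist())
    for p in q: print(' ',plane(n,*p,172).round(1))
    y=((r>90)&(r>1.25*g)&(g>1.6*b)&(r<2.2*g)).astype(np.uint8)*k
    N,l,st,ce=cv2.connectedComponentsWithStats(y,connectivity=8)
    for i in range(1,N):
        if st[i,4]>8: print(' yel',st[i].tolist(),ce[i].round(1))
p,e=tri(cents['scene'],cents['top']);print('plate',p,e)
E
```

```text
scene [356 188   9   9  30] [360.16666667 192.        ]
((360.1585388183594, 191.92681884765625), (9.838947296142578, 2.8111276626586914), 38.65980911254883) [[355.3999938964844, 190.0], [357.20001220703125, 187.8000030517578], [364.8999938964844, 193.89999389648438], [363.1000061035156, 196.10000610351562]]Traceback (most recent call last):
  File "<stdin>", line 12, in <module>
ValueError: max() iterable argument is empty
```

```bash
python3 - <<'E'
from h import *
a=cv2.imread('pics/scene0.png');print(a[150,370],a[130:160:10,350:400:10].tolist()); print(a[188:206:2,353:368:2].tolist())
b=cv2.imread('pics/top0.png');print(b[120,320],b[200,320])
E
```

```text
[146 141 141] [[[144, 139, 138], [148, 141, 140], [149, 145, 143], [109, 106, 104], [109, 106, 104]], [[146, 137, 137], [147, 140, 139], [145, 140, 140], [145, 142, 142], [111, 108, 105]], [[147, 140, 139], [147, 142, 142], [146, 141, 141], [146, 141, 139], [147, 141, 140]]]
[[[68, 63, 63], [64, 59, 56], [50, 50, 136], [149, 146, 143], [151, 146, 145], [146, 142, 140], [146, 142, 141], [146, 145, 144]], [[71, 68, 66], [57, 56, 64], [45, 46, 136], [38, 38, 131], [154, 152, 144], [89, 85, 80], [145, 140, 139], [148, 147, 145]], [[51, 48, 45], [40, 40, 80], [44, 41, 71], [47, 45, 133], [45, 45, 135], [80, 78, 108], [100, 95, 91], [146, 141, 142]], [[137, 147, 148], [41, 42, 80], [43, 42, 79], [44, 43, 76], [47, 49, 132], [45, 46, 138], [79, 76, 97], [100, 95, 94]], [[64, 116, 136], [42, 39, 79], [48, 48, 84], [44, 45, 82], [42, 42, 76], [43, 43, 96], [60, 60, 52], [88, 84, 83]], [[47, 66, 87], [41, 40, 80], [47, 47, 82], [40, 42, 79], [46, 45, 83], [41, 40, 67], [51, 51, 50], [64, 64, 62]], [[96, 113, 119], [40, 56, 72], [42, 41, 81], [43, 42, 81], [45, 42, 83], [40, 41, 58], [68, 66, 65], [65, 65, 63]], [[134, 145, 150], [62, 63, 62], [47, 69, 76], [45, 41, 79], [43, 41, 77], [63, 60, 56], [53, 49, 48], [59, 57, 56]], [[102, 109, 112], [64, 63, 59], [140, 150, 152], [47, 68, 76], [45, 55, 82], [64, 115, 138], [63, 77, 77], [55, 53, 50]]]
[178 173 172] [93 88 88]
```

```bash
python3 - <<'E'
from h import *
cents={}
for n,t,(x0,y0,x1,y1) in (('scene',128,(300,105,440,250)),('top',150,(250,85,400,205))):
    im=cv2.imread(f'pics/{n}0.png').astype(int);b,g,r=im[...,0],im[...,1],im[...,2]
    k=np.zeros(b.shape,np.uint8);k[y0:y1,x0:x1]=1
    for lab,red in(('top',(r>100)&(r>2*g)),('all',(r>60)&(r>1.5*g)&(g<1.2*b))):
        N,L,st,ce=cv2.connectedComponentsWithStats(red.astype(np.uint8)*k);i=1+st[1:,4].argmax()
        cents[n,lab]=ce[i];ys,xs=np.nonzero(L==i);R=cv2.minAreaRect(np.stack([xs,ys],1).astype(np.float32));print(n,lab,st[i],ce[i].round(1),cv2.boxPoints(R).round(1).tolist())
    if n=='top': print(im[160:175,347].tolist())
    w=cv2.morphologyEx((im.min(2)>t).astype(np.uint8)*k,cv2.MORPH_OPEN,np.ones((5,5)))
    cs=max(cv2.findContours(w,0,2)[0],key=cv2.contourArea);
    q=cv2.approxPolyDP(cv2.convexHull(cs),7,True)[:,0];print(cv2.contourArea(cs))
    for p in q: print(' ',p,plane(n,*p,172).round(1))
    y=((r>80)&(r>1.1*g)&(g>1.5*b)&(r<2.2*g)).astype(np.uint8)*k
    N,l,st,ce=cv2.connectedComponentsWithStats(y,connectivity=8)
    for i in range(1,N):
        if st[i,4]>8: print(' yel',st[i].tolist(),ce[i].round(1))
for l in('top','all'): print(l,tri(cents['scene',l],cents['top',l]),plane('scene',*cents['scene',l],244 if l=='top' else 224),plane('top',*cents['top',l],244 if l=='top' else 224))
E
```

```text
scene top [356 188   9   8  31] [359.9 191.8] [[355.0, 190.3000030517578], [357.0, 187.6999969482422], [364.5, 193.39999389648438], [362.6000061035156, 195.89999389648438]]
scene all [354 188  11  16 115] [358.8 195.6] [[352.5, 201.10000610351562], [355.8999938964844, 187.5], [365.29998779296875, 189.8000030517578], [361.8999938964844, 203.5]]
4753.5
  [353 118] [833.2 174.5 172. ]
  [423 168] [ 881.7 -107.   172. ]
  [397 201] [ 738.1 -137.3  172. ]
  [373 201] [680.7 -90.3 172. ]
  [322 159] [653.4 121.3 172. ]
  [320 150] [669.6 150.5 172. ]
 yel [318, 168, 4, 3, 9] [319.6 168.9]
 yel [324, 173, 30, 25, 91] [339.  184.7]
 yel [362, 203, 21, 24, 126] [374.1 214.6]
top top [342 161  11   6  48] [347.  163.7] [[341.6000061035156, 162.39999389648438], [351.79998779296875, 160.6999969482422], [352.5, 165.10000610351562], [342.29998779296875, 166.8000030517578]]
top all [341 161  12  10  96] [346.4 165.4] [[341.0, 161.0], [352.0, 161.0], [352.0, 170.0], [341.0, 170.0]]
[[76, 73, 74], [75, 75, 100], [52, 56, 154], [42, 41, 169], [41, 42, 167], [40, 41, 135], [30, 36, 102], [38, 39, 90], [40, 38, 93], [35, 33, 91], [40, 44, 89], [54, 64, 82], [60, 64, 67], [71, 71, 69], [71, 70, 66]]
5441.5
  [360  97] [ 879.1 -116.1  172. ]
  [362 156] [ 685.4 -113.2  172. ]
  [275 165] [663.4 151.3 172. ]
  [269 110] [842.3 169.8 172. ]
 yel [378, 85, 22, 7, 112] [388.7  87.5]
 yel [351, 159, 25, 15, 150] [366.4 166.6]
 yel [300, 169, 42, 9, 132] [320.3 173.4]
 yel [292, 176, 4, 4, 14] [293.4 177.3]
 yel [250, 187, 4, 14, 41] [251.1 193.5]
top (array([642.21319415, -61.13666596, 243.57045772]), np.float64(1.3962932553262297)) [642.77147685 -61.37188912 244.        ] [641.38479012 -60.91411338 244.        ]
all (array([643.45470559, -60.98096648, 215.73738768]), np.float64(1.7517490485373053)) [639.4469164  -63.06873154 224.        ] [641.98623301 -60.56450874 224.        ]
```

```bash
python3 - <<'E'
from h import *
S={}
for n,(x0,y0,x1,y1) in (('scene',(318,165,362,205)),('top',(290,165,344,182))):
    im=cv2.imread(f'pics/{n}0.png').astype(int);b,g,r=im[...,0],im[...,1],im[...,2]
    k=np.zeros(b.shape,bool);k[y0:y1,x0:x1]=1
    ys,xs=np.nonzero((r>80)&(r>1.1*g)&(g>1.5*b)&(r<2.2*g)&k)
    P=np.array([plane(n,x,y,180)[:2] for x,y in zip(xs,ys)])
    vx,vy,cx,cy=cv2.fitLine(P.astype(np.float32),cv2.DIST_HUBER,0,.01,.01).ravel()
    if vy>0: vx,vy=-vx,-vy
    yaw=np.arctan2(vx,-vy)
    q=np.array([-np.sin(yaw),np.cos(yaw)]) # gate y axis
    s=P@q;print(n,'yaw deg',np.degrees(yaw),'span',np.ptp(s),'line at y=-61: x',cx+vx/vy*(-61-cy), 'res',np.std((P-[cx,cy])@[np.cos(yaw),np.sin(yaw)]))
    print(P[s.argmax()],P[s.argmin()])
    im=cv2.imread(f'pics/{n}0.png').astype(int)
# check prediction
for yd in(7,8,9,10):
    yw=np.radians(yd);X=np.array([np.cos(yw),np.sin(yw),0]);Y=np.array([-np.sin(yw),np.cos(yw),0])
    pl=np.array([642.2,-61,244]);piv=pl+145*Y;piv[2]=175;hin=piv+40*Y+16*X;o=hin-125*Y;o[2]=172
    print(yd,'piv',piv.round(1),'hinge',hin.round(1),'orig',o.round(1),'px piv',proj('scene',piv),proj('top',piv))
E
```

```text
scene yaw deg 7.336153 span 146.03698859481335 line at y=-61: x 642.6526 res 2.324658540949682
[620.02495826 101.44311712] [639.07179448 -43.34701299]
top yaw deg 6.959496 span 148.46718567435974 line at y=-61: x 640.9648 res 2.9121710558271365
[616.47626588  99.86848944] [637.58888599 -47.12356228]
7 piv [624.5  82.9 175. ] hinge [635.5 124.6 175. ] orig [6.508e+02 5.000e-01 1.720e+02] px piv [322.8329297  171.97557939] [297.72167772 176.6654961 ]
8 piv [622.   82.6 175. ] hinge [632.3 124.4 175. ] orig [6.497e+02 6.000e-01 1.720e+02] px piv [322.29099827 172.49873416] [297.84361106 177.47406723]
9 piv [619.5  82.2 175. ] hinge [629.1 124.2 175. ] orig [648.6   0.8 172. ] px piv [321.75894578 173.03093862] [297.98021697 178.28098425]
10 piv [617.   81.8 175. ] hinge [625.8 124.  175. ] orig [647.5   0.9 172. ] px piv [321.23693781 173.57205665] [298.1314715 179.0859956]
```

Measured: the plate top is at (642,-61,243.6), against 244 expected. The yaw is about 7.4°, and the hinge is near (634,124.5). First I lift and turn so the tool axes line up with the gate, then move across.

```bash
python3 -m crank '[[[0,0,-0.4,0,0,-1,85],[0,0,-0.4,0,0,-1,85],[0,0,-0.4,0,0,-1,85],[0,0,-0.4,0,0,-1,85],[0,0,-0.4,0,0,-1,85],[0,0,-0.4,0,0,-1,85],[0,0,-0.4,0,0,-1,85],[0,0,-0.2,0,0,-1,85]]]' 30; python3 -m crank '[[[0,0,0,0,0,-1,85],[0.5,0.6,0,0,0,-0.08,85],[0.6,0.8,0,0,0,0,85],[0.6,0.8,0,0,0,0,85],[0.6,0.8,0,0,0,0,85],[0.6,0.8,0,0,0,0,85],[0.6,0.8,0,0,0,0,85],[0.6,0.8,0,0,0,0,85]]]'
```

```text
time_s: 0.9
eef_pos: [220.2, -476.7, 306.8]
ee_rot: [0.0, 0.712, 0.702, -0.0]
force: [0.1, 0.9, -0.4]
grip_width: 0.999
grip_force: 0.0
time_s: 1.7
eef_pos: [341.5, -356.8, 306.0]
ee_rot: [-0.0, 0.66, 0.751, 0.0]
force: [-0.3, -0.2, -0.2]
grip_width: 0.993
grip_force: 0.0
```

```bash
python3 -m crank '[[[0.6,0.8,0,0,0,0,85],[0.6,0.8,0,0,0,0,85],[0.6,0.8,0,0,0,0,85],[0.6,0.8,0,0,0,0,85],[0.6,0.8,0,0,0,0,85],[0.6,0.8,0,0,0,0,80],[0.6,0.8,0,0,0,0,60],[0.6,0.8,0,0,0,0,50]]]'; python3 -m crank '[[[0.6,0.8,0,0,0,0,50],[0.6,0.8,0,0,0,0,50],[0.6,0.8,0,0,0,0,50],[0.6,0.8,0,0,0,0,50],[0.6,0.8,0,0,0,0,50],[0.6,0.8,0,0,0,0,50],[0.6,0.8,0,0,0,0,50],[1.0,0.7,0,0,0,0,50]]]';python3 - <<'E'
from h import *
s=sense();print(s['eef_pos'],s['joints'].round(2),s['grip_width'])
for n,(x0,y0,x1,y1) in (('scene',(290,110,440,250)),('top',(270,85,420,235))):
    im=capture(n);cv2.imwrite(f'pics/{n}1.png',im);S=cv2.resize(im[y0:y1,x0:x1],(400,int(400*(y1-y0)/150)),interpolation=2)[:373]
    L=S if n=='scene' else np.hstack([L,S])
cv2.imwrite('pics/c1.png',L)
E
```

```text
time_s: 2.5
eef_pos: [484.6, -217.0, 306.0]
ee_rot: [-0.0, 0.66, 0.752, -0.0]
force: [-0.0, -0.5, -0.4]
grip_width: 0.623
grip_force: 0.0
time_s: 3.3
eef_pos: [624.1, -68.5, 305.5]
ee_rot: [-0.0, 0.66, 0.751, -0.0]
force: [-0.3, -0.4, 0.3]
grip_width: 0.586
grip_force: 0.0
[624.06004344 -68.51681964 305.45858573] [-0.3   0.52  1.01 -0.    1.62 -0.42] 0.5863896393741725
```

View pics/c1.png

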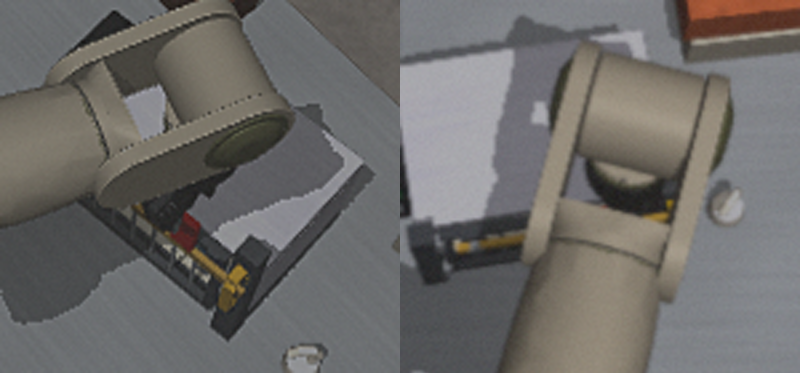

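The gripper is just short of the plate, with the red plate still visible at its near side. The remaining distance is +0.2 u in tool x and +0.76 u in tool y. I'll centre it, then go down.

```bash
python3 -m crank '[[[0.1,0.4,0,0,0,0,50],[0.1,0.36,0,0,0,0,50],[0,0,0.4,0,0,0,50],[0,0,0.4,0,0,0,50],[0,0,0.4,0,0,0,50],[0,0,0.4,0,0,0,50],[0,0,0.3,0,0,0,50],[0,0,0,0,0,0,50]]]'
```

```text
time_s: 4.2
eef_pos: [641.2, -61.2, 257.5]
ee_rot: [-0.001, 0.66, 0.751, -0.0]
force: [-0.1, -0.0, -0.1]
grip_width: 0.583
grip_force: 0.0
```

```bash
python3 -m crank '[[[0,0,0.35,0,0,0,50],[0,0,0.35,0,0,0,50],[0,0,0.35,0,0,0,50],[0,0,0.35,0,0,0,50],[0,0,0.35,0,0,0,50],[0,0,0.3,0,0,0,50],[0,0,0,0,0,0,50],[0,0,0,0,0,0,50]]]'; python3 - <<'E'
from h import *
for n,(x0,y0,x1,y1) in (('scene',(320,160,400,235)),):
    im=capture(n);cv2.imwrite('pics/c2.png',cv2.resize(im[y0:y1,x0:x1],None,fx=7,fy=7,interpolation=2))
E
```

```text
time_s: 5.0
eef_pos: [641.7, -61.2, 207.7]
ee_rot: [0.0, 0.66, 0.751, 0.0]
force: [0.3, -1.0, -0.5]
grip_width: 0.586
grip_force: 0.0
```

View pics/c2.png

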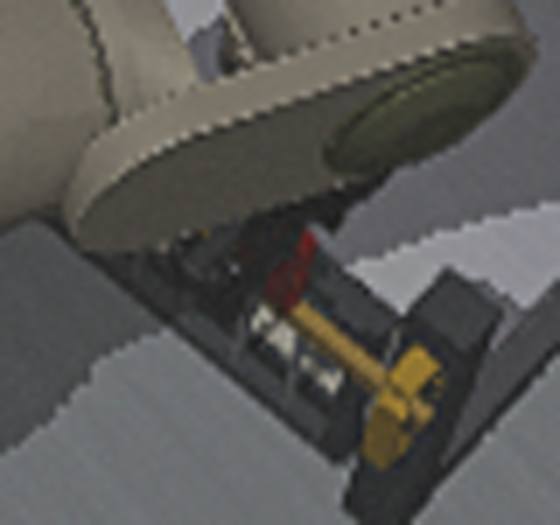

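The plate shows red between the fingers at crop (290,265), and the bar runs to the yellow catch at (400,390). I'll close gently.

```bash
python3 -m crank '[[[0,0,0.05,0,0,0,35],[0,0,0,0,0,0,25],[0,0,0,0,0,0,20],[0,0,0,0,0,0,16],[0,0,0,0,0,0,14],[0,0,0,0,0,0,14],[0,0,0,0,0,0,14],[0,0,0,0,0,0,14]]]' 20;python3 -m crank '[[[0,0,0,0,0,0,13],[0,0,0,0,0,0,12],[0,0,0,0,0,0,11],[0,0,0,0,0,0,10],[0,0,0,0,0,0,9],[0,0,0,0,0,0,8],[0,0,0,0,0,0,8],[0,0,0,0,0,0,8]]]' 20
```

```text
time_s: 5.85
eef_pos: [641.6, -61.2, 206.3]
ee_rot: [0.0, 0.66, 0.751, 0.0]
force: [0.8, -0.3, -0.6]
grip_width: 0.167
grip_force: 0.0
time_s: 6.65
eef_pos: [641.6, -61.2, 206.3]
ee_rot: [0.0, 0.66, 0.751, 0.0]
force: [-0.3, 0.1, 0.1]
grip_width: 0.111
grip_force: 20.5
```

Gripped: the opening is about 9.5 mm and there is no side force. Before feeling for the catch, I'll estimate its height from the first pictures.

```bash
python3 - <<'E'
from h import *
a=cv2.imread('pics/scene0.png')[197:232,360:395];b=cv2.imread('pics/top0.png')[148:183,355:390]
cv2.imwrite('pics/c3.png',np.hstack([cv2.resize(x,(385,385),interpolation=0) for x in(a,b)])*1)
yw=np.radians(7.4);X=np.array([np.cos(yw),np.sin(yw)]);Y=np.array([-np.sin(yw),np.cos(yw)])
pl=np.array([642.2,-61.]);piv=pl+145*Y
for n in('scene','top'):
  for nm,al,fr in(('barEndFrontTop',-236,-4),('lip front',-230,-14)):
    for z in(168,182,200,220): print(n,nm,z,((proj(n,[*(piv+al*Y+fr*X),z])-([360,197] if n=='scene' else [355,148]))*11+5.5+([0,0] if n=='scene' else [385,0])).round(0))
E
```

```text
scene barEndFrontTop 168 [215. 279.]
scene barEndFrontTop 182 [222. 260.]
scene barEndFrontTop 200 [231. 236.]
scene barEndFrontTop 220 [242. 209.]
scene lip front 168 [175. 289.]
scene lip front 182 [182. 271.]
scene lip front 200 [191. 247.]
scene lip front 220 [201. 220.]
top barEndFrontTop 168 [612. 218.]
top barEndFrontTop 182 [618. 204.]
top barEndFrontTop 200 [628. 186.]
top barEndFrontTop 220 [638. 165.]
top lip front 168 [597. 256.]
top lip front 182 [603. 242.]
top lip front 200 [612. 224.]
top lip front 220 [623. 204.]
```

View pics/c3.png

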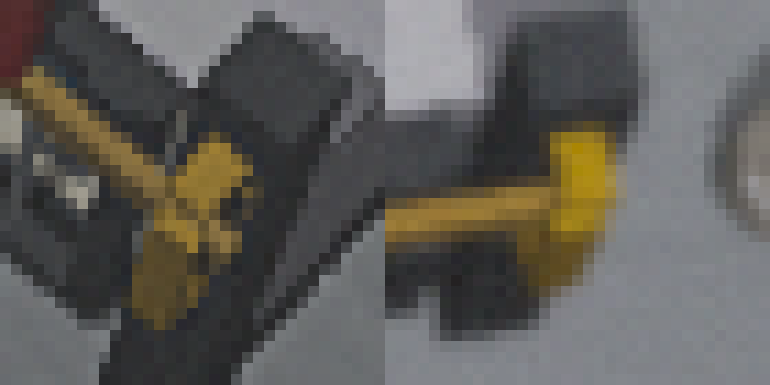

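The scene half shows the hood's bright top face centred at about crop (208,182), with the lip's dark front below it at (165,285). In the top half the hood's top face is centred at (583,182). I'll triangulate that centre.

```bash
python3 - <<'E'
from h import *
S=lambda x,y:(360+(x-5.5)/11,197+(y-5.5)/11)
T=lambda x,y:(355+(x-390.5)/11,148+(y-5.5)/11)
yw=np.radians(7.4);X=np.array([np.cos(yw),np.sin(yw)]);Y=np.array([-np.sin(yw),np.cos(yw)]);piv=np.array([642.2,-61.])+145*Y
for nm,a,b in(('hood c',S(208,182),T(583,182)),('back L',S(207,138),T(553,135)),('back R',S(250,173),T(612,130)),('front L',S(168,193),T(558,236)),('lip bottom L',S(132,315),T(540,290)),('lip bottom R',S(165,328),T(552,300))):
    p,e=tri(a,b);d=p[:2]-piv;print(nm,p.round(1),round(e,1),'along,front',(d@Y).round(1),(d@X).round(1))
E
```

```text
hood c [ 649.3 -138.5  212.4] 3.3 along,front -222.7 -2.9
back L [ 659.1 -130.   215.6] 1.6 along,front -215.6 7.9
back R [ 659.6 -145.4  218.8] 0.9 along,front -230.9 6.3
front L [ 638.3 -132.4  207.5] 7.9 along,front -215.4 -13.1
lip bottom L [ 640.8 -136.6  124.5] 1.1 along,front -219.8 -11.2
lip bottom R [ 644.7 -142.6  114. ] 7.4 along,front -226.2 -8.0
```

The hood top is at about z 215, so its underside should be near 207 and the contact rise about 25±5 mm at the catch. I'll lift 3.6° (14 mm), which is safely short of that.

```bash
python3 -m crank '[[[0.01,0,-0.0455,0,-0.0563,0,8],[0.01,0,-0.0455,0,-0.0563,0,8],[0.01,0,-0.0455,0,-0.0563,0,8],[0.01,0,-0.0455,0,-0.0563,0,8],[0.01,0,-0.0455,0,-0.0563,0,8],[0.01,0,-0.0455,0,-0.0563,0,8],[0.01,0,-0.0455,0,-0.0563,0,8],[0.01,0,-0.0455,0,-0.0563,0,8]]]' 20
```

```text
time_s: 7.45
eef_pos: [641.3, -59.0, 215.4]
ee_rot: [0.024, 0.659, 0.751, -0.021]
force: [-1.0, -1.5, -0.5]
grip_width: 0.111
grip_force: 20.3
```

```bash
cat > chk.py <<'E'
import sys
from rig import *
f=sense();print('CHK',f['time_s'],f['eef_pos'].round(2),f['force'].round(2));sys.exit(f['force'][2]<-3.5)
E
python3 -m crank '[[[0.004,0,-0.0182,0,-0.0225,0,8],[0,0,0,0,0,0,8],[0,0,0,0,0,0,8],[0,0,0,0,0,0,8],[0,0,0,0,0,0,8],[0,0,0,0,0,0,8],[0,0,0,0,0,0,8],[0,0,0,0,0,0,8]]]' >/dev/null; python3 chk.py && python3 -m crank '[[[0.004,0,-0.0182,0,-0.0225,0,8],[0,0,0,0,0,0,8],[0,0,0,0,0,0,8],[0,0,0,0,0,0,8],[0,0,0,0,0,0,8],[0,0,0,0,0,0,8],[0,0,0,0,0,0,8],[0,0,0,0,0,0,8]]]' >/dev/null; python3 chk.py && python3 -m crank '[[[0.004,0,-0.0182,0,-0.0225,0,8],[0,0,0,0,0,0,8],[0,0,0,0,0,0,8],[0,0,0,0,0,0,8],[0,0,0,0,0,0,8],[0,0,0,0,0,0,8],[0,0,0,0,0,0,8],[0,0,0,0,0,0,8]]]' >/dev/null; python3 chk.py && python3 -m crank '[[[0.004,0,-0.0182,0,-0.0225,0,8],[0,0,0,0,0,0,8],[0,0,0,0,0,0,8],[0,0,0,0,0,0,8],[0,0,0,0,0,0,8],[0,0,0,0,0,0,8],[0,0,0,0,0,0,8],[0,0,0,0,0,0,8]]]' >/dev/null; python3 chk.py
```

```text
CHK 8.25 [641.3  -58.93 215.79] [-0.33 -1.64  0.  ]
CHK 8.25 [641.3  -58.93 215.79] [-0.33 -1.64  0.  ]
CHK 8.25 [641.3  -58.93 215.79] [-0.33 -1.64  0.  ]
CHK 8.25 [641.3  -58.93 215.79] [-0.33 -1.64  0.  ]False
False
False
False
```

The check script's exit code was wrong, so only one step ran, which is harmless. I'll fix it and continue.

```bash
sed -i 's/sys.exit(f\(.*\))$/sys.exit(int(f\1))/' chk.py; set -e
python3 -m crank '[[[0.004,0,-0.0182,0,-0.0225,0,8],[0,0,0,0,0,0,8],[0,0,0,0,0,0,8],[0,0,0,0,0,0,8],[0,0,0,0,0,0,8],[0,0,0,0,0,0,8],[0,0,0,0,0,0,8],[0,0,0,0,0,0,8]]]' >/dev/null; python3 chk.py
python3 -m crank '[[[0.004,0,-0.0182,0,-0.0225,0,8],[0,0,0,0,0,0,8],[0,0,0,0,0,0,8],[0,0,0,0,0,0,8],[0,0,0,0,0,0,8],[0,0,0,0,0,0,8],[0,0,0,0,0,0,8],[0,0,0,0,0,0,8]]]' >/dev/null; python3 chk.py
python3 -m crank '[[[0.004,0,-0.0182,0,-0.0225,0,8],[0,0,0,0,0,0,8],[0,0,0,0,0,0,8],[0,0,0,0,0,0,8],[0,0,0,0,0,0,8],[0,0,0,0,0,0,8],[0,0,0,0,0,0,8],[0,0,0,0,0,0,8]]]' >/dev/null; python3 chk.py
python3 -m crank '[[[0.004,0,-0.0182,0,-0.0225,0,8],[0,0,0,0,0,0,8],[0,0,0,0,0,0,8],[0,0,0,0,0,0,8],[0,0,0,0,0,0,8],[0,0,0,0,0,0,8],[0,0,0,0,0,0,8],[0,0,0,0,0,0,8]]]' >/dev/null; python3 chk.py
python3 -m crank '[[[0.004,0,-0.0182,0,-0.0225,0,8],[0,0,0,0,0,0,8],[0,0,0,0,0,0,8],[0,0,0,0,0,0,8],[0,0,0,0,0,0,8],[0,0,0,0,0,0,8],[0,0,0,0,0,0,8],[0,0,0,0,0,0,8]]]' >/dev/null; python3 chk.py
```

```text
CHK 9.05 [641.29 -58.77 216.26] [ 0.54 -1.05 -0.57]
CHK 9.85 [641.26 -58.63 216.68] [ 0.3  -1.7  -0.32]
CHK 10.65 [641.26 -58.52 217.13] [-0.74 -2.68  0.25]
CHK 11.45 [641.23 -58.37 217.58] [-0.41 -2.96 -0.41]
CHK 12.25 [641.2  -58.22 218.04] [-0.12 -3.09  0.66]
```

```bash
set -e
python3 -m crank '[[[0.003,0,-0.0182,0,-0.0225,0,8],[0,0,0,0,0,0,8],[0,0,0,0,0,0,8],[0,0,0,0,0,0,8],[0,0,0,0,0,0,8],[0,0,0,0,0,0,8],[0,0,0,0,0,0,8],[0,0,0,0,0,0,8]]]' >/dev/null; python3 chk.py
python3 -m crank '[[[0.003,0,-0.0182,0,-0.0225,0,8],[0,0,0,0,0,0,8],[0,0,0,0,0,0,8],[0,0,0,0,0,0,8],[0,0,0,0,0,0,8],[0,0,0,0,0,0,8],[0,0,0,0,0,0,8],[0,0,0,0,0,0,8]]]' >/dev/null; python3 chk.py
python3 -m crank '[[[0.003,0,-0.0182,0,-0.0225,0,8],[0,0,0,0,0,0,8],[0,0,0,0,0,0,8],[0,0,0,0,0,0,8],[0,0,0,0,0,0,8],[0,0,0,0,0,0,8],[0,0,0,0,0,0,8],[0,0,0,0,0,0,8]]]' >/dev/null; python3 chk.py
python3 -m crank '[[[0.003,0,-0.0182,0,-0.0225,0,8],[0,0,0,0,0,0,8],[0,0,0,0,0,0,8],[0,0,0,0,0,0,8],[0,0,0,0,0,0,8],[0,0,0,0,0,0,8],[0,0,0,0,0,0,8],[0,0,0,0,0,0,8]]]' >/dev/null; python3 chk.py
python3 -m crank '[[[0.003,0,-0.0182,0,-0.0225,0,8],[0,0,0,0,0,0,8],[0,0,0,0,0,0,8],[0,0,0,0,0,0,8],[0,0,0,0,0,0,8],[0,0,0,0,0,0,8],[0,0,0,0,0,0,8],[0,0,0,0,0,0,8]]]' >/dev/null; python3 chk.py
python3 -m crank '[[[0.003,0,-0.0182,0,-0.0225,0,8],[0,0,0,0,0,0,8],[0,0,0,0,0,0,8],[0,0,0,0,0,0,8],[0,0,0,0,0,0,8],[0,0,0,0,0,0,8],[0,0,0,0,0,0,8],[0,0,0,0,0,0,8]]]' >/dev/null; python3 chk.py
python3 -m crank '[[[0.003,0,-0.0182,0,-0.0225,0,8],[0,0,0,0,0,0,8],[0,0,0,0,0,0,8],[0,0,0,0,0,0,8],[0,0,0,0,0,0,8],[0,0,0,0,0,0,8],[0,0,0,0,0,0,8],[0,0,0,0,0,0,8]]]' >/dev/null; python3 chk.py
python3 -m crank '[[[0.003,0,-0.0182,0,-0.0225,0,8],[0,0,0,0,0,0,8],[0,0,0,0,0,0,8],[0,0,0,0,0,0,8],[0,0,0,0,0,0,8],[0,0,0,0,0,0,8],[0,0,0,0,0,0,8],[0,0,0,0,0,0,8]]]' >/dev/null; python3 chk.py
```

```text
CHK 13.05 [641.21 -58.1  218.48] [ 0.55 -3.09 -0.19]
CHK 13.85 [641.18 -57.98 218.89] [ 0.12 -2.49 -0.38]
CHK 14.65 [641.16 -57.84 219.35] [ 0.35 -2.43  0.79]
CHK 15.45 [641.14 -57.73 219.78] [ 0.4  -1.25 -0.5 ]
CHK 16.25 [641.11 -57.58 220.21] [ 0.71 -1.02 -0.24]
CHK 17.05 [641.09 -57.48 220.65] [ 0.57 -0.95 -0.67]
CHK 17.85 [641.08 -57.33 221.11] [-0.49  0.72 -0.58]
CHK 18.65 [641.06 -57.23 221.55] [-0.18  1.26 -0.63]
```

```bash
set -e
python3 -m crank '[[[0.004,0,-0.0182,0,-0.0225,0,8],[0,0,0,0,0,0,8],[0,0,0,0,0,0,8],[0,0,0,0,0,0,8],[0,0,0,0,0,0,8],[0,0,0,0,0,0,8],[0,0,0,0,0,0,8],[0,0,0,0,0,0,8]]]' >/dev/null; python3 chk.py
python3 -m crank '[[[0.004,0,-0.0182,0,-0.0225,0,8],[0,0,0,0,0,0,8],[0,0,0,0,0,0,8],[0,0,0,0,0,0,8],[0,0,0,0,0,0,8],[0,0,0,0,0,0,8],[0,0,0,0,0,0,8],[0,0,0,0,0,0,8]]]' >/dev/null; python3 chk.py
python3 -m crank '[[[0.004,0,-0.0182,0,-0.0225,0,8],[0,0,0,0,0,0,8],[0,0,0,0,0,0,8],[0,0,0,0,0,0,8],[0,0,0,0,0,0,8],[0,0,0,0,0,0,8],[0,0,0,0,0,0,8],[0,0,0,0,0,0,8]]]' >/dev/null; python3 chk.py
python3 -m crank '[[[0.004,0,-0.0182,0,-0.0225,0,8],[0,0,0,0,0,0,8],[0,0,0,0,0,0,8],[0,0,0,0,0,0,8],[0,0,0,0,0,0,8],[0,0,0,0,0,0,8],[0,0,0,0,0,0,8],[0,0,0,0,0,0,8]]]' >/dev/null; python3 chk.py
python3 -m crank '[[[0.004,0,-0.0182,0,-0.0225,0,8],[0,0,0,0,0,0,8],[0,0,0,0,0,0,8],[0,0,0,0,0,0,8],[0,0,0,0,0,0,8],[0,0,0,0,0,0,8],[0,0,0,0,0,0,8],[0,0,0,0,0,0,8]]]' >/dev/null; python3 chk.py
python3 -m crank '[[[0.004,0,-0.0182,0,-0.0225,0,8],[0,0,0,0,0,0,8],[0,0,0,0,0,0,8],[0,0,0,0,0,0,8],[0,0,0,0,0,0,8],[0,0,0,0,0,0,8],[0,0,0,0,0,0,8],[0,0,0,0,0,0,8]]]' >/dev/null; python3 chk.py
```

```text
CHK 19.45 [641.04 -57.06 221.99] [-0.71  2.28 -1.6 ]
CHK 20.25 [641.03 -56.91 222.41] [-0.13  2.53 -2.39]
CHK 21.05 [641.   -56.79 222.86] [-0.48  3.38 -2.13]
CHK 21.85 [641.01 -56.66 223.32] [-0.24  3.85 -3.69]
```

Fz and Fy grow together in the direction of the pivot, so this is a radial mismatch rather than the hood, which would be much stiffer. I'll relieve it with a 0.3 mm shift towards the hinge and see.

```bash
python3 -m crank '[[[0.012,0,0,0,0,0,8],[0,0,0,0,0,0,8],[0,0,0,0,0,0,8],[0,0,0,0,0,0,8],[0,0,0,0,0,0,8],[0,0,0,0,0,0,8],[0,0,0,0,0,0,8],[0,0,0,0,0,0,8]]]' >/dev/null; python3 chk.py
```

```text
CHK 22.65 [641.01 -56.59 223.42] [-0.91  1.21 -1.1 ]
```

```bash
set -e
python3 -m crank '[[[0.006,0,-0.0182,0,-0.0225,0,8],[0,0,0,0,0,0,8],[0,0,0,0,0,0,8],[0,0,0,0,0,0,8],[0,0,0,0,0,0,8],[0,0,0,0,0,0,8],[0,0,0,0,0,0,8],[0,0,0,0,0,0,8]]]' >/dev/null; python3 chk.py
python3 -m crank '[[[0.006,0,-0.0182,0,-0.0225,0,8],[0,0,0,0,0,0,8],[0,0,0,0,0,0,8],[0,0,0,0,0,0,8],[0,0,0,0,0,0,8],[0,0,0,0,0,0,8],[0,0,0,0,0,0,8],[0,0,0,0,0,0,8]]]' >/dev/null; python3 chk.py
python3 -m crank '[[[0.006,0,-0.0182,0,-0.0225,0,8],[0,0,0,0,0,0,8],[0,0,0,0,0,0,8],[0,0,0,0,0,0,8],[0,0,0,0,0,0,8],[0,0,0,0,0,0,8],[0,0,0,0,0,0,8],[0,0,0,0,0,0,8]]]' >/dev/null; python3 chk.py
python3 -m crank '[[[0.006,0,-0.0182,0,-0.0225,0,8],[0,0,0,0,0,0,8],[0,0,0,0,0,0,8],[0,0,0,0,0,0,8],[0,0,0,0,0,0,8],[0,0,0,0,0,0,8],[0,0,0,0,0,0,8],[0,0,0,0,0,0,8]]]' >/dev/null; python3 chk.py
python3 -m crank '[[[0.006,0,-0.0182,0,-0.0225,0,8],[0,0,0,0,0,0,8],[0,0,0,0,0,0,8],[0,0,0,0,0,0,8],[0,0,0,0,0,0,8],[0,0,0,0,0,0,8],[0,0,0,0,0,0,8],[0,0,0,0,0,0,8]]]' >/dev/null; python3 chk.py
```

```text
CHK 23.45 [640.98 -56.38 223.87] [-0.14 -2.41  0.26]
CHK 24.25 [640.97 -56.19 224.31] [ 0.18 -5.15  2.15]
CHK 25.05 [640.95 -56.04 224.81] [-0.04 -5.22  1.47]
CHK 25.85 [640.93 -55.86 225.26] [-1.03 -6.28  1.14]
CHK 26.65 [640.91 -55.83 225.46] [ 1.1  -6.21  0.77]
```

Fy has swung the other way to -6, and the last step only rose 0.2 mm. I'll undo part of the radial shift and read the full state.

```bash
python3 -m crank '[[[-0.014,0,0,0,0,0,8],[0,0,0,0,0,0,8],[0,0,0,0,0,0,8],[0,0,0,0,0,0,8],[0,0,0,0,0,0,8],[0,0,0,0,0,0,8],[0,0,0,0,0,0,8],[0,0,0,0,0,0,8]]]' >/dev/null; python3 chk.py; python3 -c "
from h import *
s=sense();print(s['joints'].round(3),s['ee_rot'].round(4),s['wrist_torque'],s['grip_force'],np.degrees(2*np.arcsin(np.linalg.norm(s['ee_rot'][[0,3]]))))"
```

```text
CHK 27.45 [640.89 -55.81 225.43] [ 0.77 -4.83  0.47]
[-0.218  0.572  1.134 -0.129  1.391 -0.327] [ 0.0508  0.6583  0.7497 -0.0446] [-0.49518471 -0.01743987  0.04267975] 20.353432595729828 7.752724522056978
```

Taking moments about the pivot, the force on the catch is still about 0. By the kinematics the bar's underside is near 198, and the lip top, estimated from the hood height, is near 192, so it should be inside the window. I'll try a cautious outward pull and check Fx.

```bash
cat > chk.py <<'E'
import sys
from rig import *
f=sense();F=f['force'];N=(-(137*F[2]+68*F[1])-206)/222
print('CHK',f['time_s'],f['eef_pos'].round(2),F.round(2),'N',round(N,1));sys.exit(int(N>2.5 or abs(F[0])>4))
E
set -e
python3 -m crank '[[[0.003,-0.0376,0,0.005,0,0.037,8],[0.003,-0.0376,0,0.005,0,0.037,8],[0.003,-0.0376,0,0.005,0,0.037,8],[0,0,0,0,0,0,8],[0,0,0,0,0,0,8],[0,0,0,0,0,0,8],[0,0,0,0,0,0,8],[0,0,0,0,0,0,8]]]' >/dev/null; python3 chk.py
python3 -m crank '[[[0.003,-0.0376,0,0.005,0,0.037,8],[0,0,0,0,0,0,8],[0,0,0,0,0,0,8],[0,0,0,0,0,0,8],[0,0,0,0,0,0,8],[0,0,0,0,0,0,8],[0,0,0,0,0,0,8],[0,0,0,0,0,0,8]]]' >/dev/null; python3 chk.py
python3 -m crank '[[[0.003,-0.03,0,0.005,0,0.03,8],[0,0,0,0,0,0,8],[0,0,0,0,0,0,8],[0,0,0,0,0,0,8],[0,0,0,0,0,0,8],[0,0,0,0,0,0,8],[0,0,0,0,0,0,8],[0,0,0,0,0,0,8]]]' >/dev/null; python3 chk.py
```

```text
CHK 28.25 [638.15 -55.93 225.4 ] [ 1.1  -4.88  0.33] N 0.4
CHK 29.05 [637.23 -55.94 225.4 ] [ 2.11 -4.69  1.45] N -0.4
CHK 29.85 [636.51 -55.97 225.42] [ 0.96 -4.87 -0.41] N 0.8
```

```bash
set -e
python3 -m crank '[[[0.004,-0.045,0,0.006,0,0.045,8],[0,0,0,0,0,0,8],[0,0,0,0,0,0,8],[0,0,0,0,0,0,8],[0,0,0,0,0,0,8],[0,0,0,0,0,0,8],[0,0,0,0,0,0,8],[0,0,0,0,0,0,8]]]' >/dev/null; python3 chk.py
python3 -m crank '[[[0.004,-0.045,0,0.006,0,0.045,8],[0.004,-0.045,0,0.006,0,0.045,8],[0,0,0,0,0,0,8],[0,0,0,0,0,0,8],[0,0,0,0,0,0,8],[0,0,0,0,0,0,8],[0,0,0,0,0,0,8],[0,0,0,0,0,0,8]]]' >/dev/null; python3 chk.py
```

```text
CHK 30.65 [635.33 -55.98 225.39] [ 0.94 -4.97  0.31] N 0.4
CHK 31.45 [633.   -56.01 225.36] [ 0.71 -5.49 -0.51] N 1.1
```

The gate has moved about 2.5° (11 mm at the bar's end) with no resistance, so the bar is over the lip. Now the smooth swing.

```bash
python3 -m crank '[[[0.013,-0.125,-0.002,0.017,0,0.124,8],[0.027,-0.25,-0.004,0.034,0,0.248,8],[0.027,-0.25,-0.004,0.034,0,0.248,8],[0.044,-0.375,-0.006,0.051,0,0.372,8],[0.044,-0.375,-0.006,0.051,0,0.372,8],[0.044,-0.375,-0.006,0.051,0,0.372,8],[0.044,-0.375,-0.006,0.051,0,0.372,8],[0.027,-0.25,-0.004,0.034,0,0.248,8]]]'; python3 chk.py
```

```text
time_s: 32.25
eef_pos: [573.8, -45.7, 225.7]
ee_rot: [0.042, 0.787, 0.613, -0.054]
force: [-0.3, -5.7, 0.1]
grip_width: 0.111
grip_force: 20.5
CHK 32.25 [573.76 -45.73 225.74] [-0.34 -5.69  0.13] N 0.7
```

```bash
python3 -m crank '[[[0.062,-0.5,-0.008,0.067,0,0.495,8],[0.062,-0.5,-0.008,0.067,0,0.495,8],[0.062,-0.5,-0.008,0.067,0,0.495,8],[0.062,-0.5,-0.008,0.067,0,0.495,8],[0.062,-0.5,-0.008,0.067,0,0.495,8],[0.062,-0.5,-0.008,0.067,0,0.495,8],[0.062,-0.5,-0.008,0.067,0,0.495,8],[0.044,-0.375,-0.006,0.051,0,0.372,8]]]'; python3 chk.py
```

```text
time_s: 33.05
eef_pos: [493.9, 9.6, 225.7]
ee_rot: [0.026, 0.922, 0.38, -0.063]
force: [-4.9, -3.7, 3.4]
grip_width: 0.113
grip_force: 20.7
CHK 33.05 [493.95   9.59 225.74] [-4.94 -3.68  3.41] N -1.9
```

```bash
python3 -m crank '[[[0.062,-0.5,-0.008,0.067,0,0.495,8],[0.062,-0.5,-0.008,0.067,0,0.495,8],[0.062,-0.5,-0.008,0.067,0,0.495,8],[0.062,-0.5,-0.008,0.067,0,0.495,8],[0.062,-0.5,-0.008,0.067,0,0.495,8],[0.044,-0.375,-0.006,0.051,0,0.372,8],[0.027,-0.25,-0.004,0.034,0,0.248,8],[0.013,-0.125,-0.002,0.017,0,0.124,8]]]'; python3 chk.py
```

```text
time_s: 33.85
eef_pos: [457.2, 82.5, 225.6]
ee_rot: [0.011, 0.984, 0.164, -0.068]
force: [-7.8, -2.5, 5.5]
grip_width: 0.112
grip_force: 20.9
CHK 33.85 [457.2   82.5  225.65] [-7.79 -2.5   5.45] N -3.5
```

```bash
python3 -m crank '[[[-0.023,0,0.098,0,0.121,0,8],[-0.023,0,0.098,0,0.121,0,8],[-0.023,0,0.098,0,0.121,0,8],[-0.023,0,0.098,0,0.121,0,8],[-0.023,0,0.098,0,0.121,0,8],[-0.023,0,0.098,0,0.121,0,8],[-0.022,0,0.098,0,0.121,0,8],[-0.02,0,0.08,0,0.1,0,8]]]'; python3 chk.py
```

```text
time_s: 34.65
eef_pos: [452.1, 80.4, 206.4]
ee_rot: [-0.0, 0.986, 0.165, -0.002]
force: [-5.8, 0.1, 1.1]
grip_width: 0.117
grip_force: 20.6
CHK 34.65 [452.07  80.38 206.44] [-5.83  0.09  1.08] N -1.6
```

The bar is level again. Now release and retreat upward.

```bash
python3 -m crank '[[[0,0,0,0,0,0,11],[0,0,0,0,0,0,13],[0,0,0,0,0,0,18],[0,0,0,0,0,0,25],[0,0,0,0,0,0,35],[0,0,0,0,0,0,40],[0,0,0,0,0,0,40],[0,0,0,0,0,0,40]]]';  python3 -m crank '[[[0,0,-0.1,0,0,0,40],[0,0,-0.3,0,0,0,40],[0,0,-0.6,0,0,0,40],[0,0,-0.8,0,0,0,40],[0,0,-0.8,0,0,0,40],[0,0,-0.8,0,0,0,40],[0,0,-0.8,0,0,0,40],[0,0,-0.4,0,0,0,40]]]';python3 - <<'E'
from h import *
im=capture('scene');cv2.imwrite('pics/c4.png',cv2.resize(im[90:290,230:450],None,fx=2.8,fy=2.8))
E
```

```text
time_s: 35.45
eef_pos: [452.9, 79.7, 206.6]
ee_rot: [0.0, 0.986, 0.164, -0.002]
force: [0.5, 0.7, -0.4]
grip_width: 0.468
grip_force: 0.0
time_s: 36.25
eef_pos: [453.5, 79.9, 323.8]
ee_rot: [0.001, 0.986, 0.164, -0.0]
force: [-0.1, -0.4, -0.2]
grip_width: 0.472
grip_force: 0.0
```

View pics/c4.png

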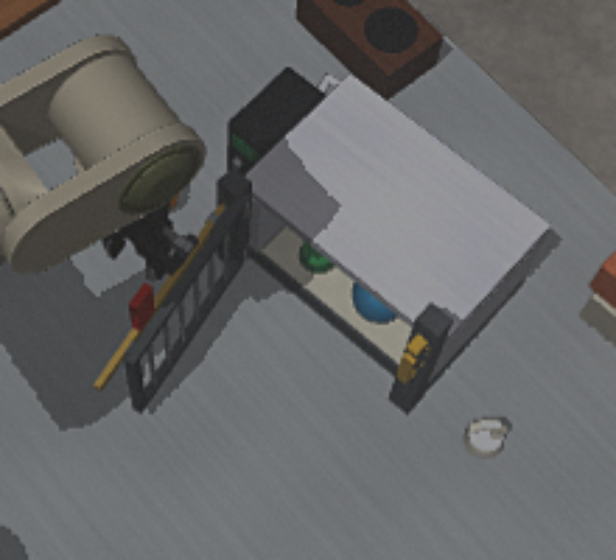

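The gate stands wide open, running from the hinge at (235,190) to its free end at (140,390). The bar is level, the plate at (143,305) is free of the raised gripper, and the swans and weights in view are in place.

```bash
python3 -c "
from rig import *
print(finish_job())"
```

```text
the job is handed in; nothing more can be done
None
```

The job is handed in: the gate was swung open to about 78° by tool rotation, with no catch force above about 1 N estimated while lifting and pulling clear. The bar was lowered to level and released, and the gripper was raised clear. No score came back, and I checked the glass by eye only in the last picture, which left out the lime swan, red weight and jacks.

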